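# Move the dispersing shaft from its keyhole bracket to the carousel

### The arm

A 6-joint arm with a two-finger parallel gripper is mounted at the origin on the work surface. World frame = base frame: x ahead of the robot, y to its left, z up, the work surface at z = 0. Lengths are in m, angles in rad, forces in N, time in s.
With the tool pointing down it reaches from about 0.425 to 0.95 m from the base axis. Payload 3.5 kg.
Tool frame: the origin (TCP) lies between the finger pads; the fingertips stand 14 mm ahead of it and the grasp point (between the pads) lies 5 mm behind it; z points along the fingers, y is the line along which they close (so a half turn about z gives the same grasp; the last joint's range is limited). The gripper opens to 85 mm and grips with 20 to 120 N. Pads are 22 mm wide; open, the fingers measure 114 mm over their backs; the gripper's body (76 mm by 85 mm) begins 54 mm behind the grasp point. The pads swing forward as they close: fully open they stand 13 mm farther back than shut.
Start: joints at [-1.42, 0.286, 1.577, -0, 1.279, -0.15], TCP at [0.2, -0.645, 0.245] pointing down, gripper open.
Joint ranges: [-2.77, 2.77], [-0.9, 2.22], [0.21, 2.48], [-1.53, 4.67], [0.24, 2.81], [-2.84, 2.84]. Speed limits (rad/s): [2.79, 2.79, 3.14, 3.14, 3.14, 3.14].

### API

Orientations are given as a unit quaternion [x, y, z, w].
In Python, from plant import * gives the robot as it stands.
- The arm moves only by the tool step_arm, never from a script. Its argument "commands" is a list of rows, each an object of numbers: "gripper": the gripper's target within -1 to 1 (shut at 1, half-way at 0, fully open at -1); "x", "y", "z": the shift along the tool's x, y, z in mm; "spin": the turn about the tool's z in degrees. A call has exactly 10 rows; each row shifts and turns the commanded pose from where the row before left it, along the tool's axes as they then stand; what a row does not reach is not made up. A row lasts 1/10 s, in which the tool goes at most 50 mm and 8.59 degrees, less where a joint would pass 70% of its speed; a pose out of reach is approached as far as the arm can. A call with a gripper value outside its range is refused whole. The fingers move at their own pace and stop on an object; "force" is the grip in N (left out, the last holds). Time passes only in rows, so rows that do not move let the fingers close, or fill a call up. It gives the time, the measured TCP pose, the force, the opening and the grip force at its end, in the units of the state.
- get_state(): the state, without advancing time (a new reading comes with each control period).
- read_camera(name): name is "side" or "top"; returns a dict with "color" (400x640x3 uint8, red, green, blue), "z_map" (400x640 float32, m along the optical axis (not along the pixel's ray), 0 where there is no reading), "fx", "fy", "cx", "cy" (pixels), "distortion" ([k1, k2, p1, p2, k3] as OpenCV has them; the pictures are not rectified), "eye" and "attitude" of the camera in the world. Camera axes: x right, y up, looking along -z (the intrinsics and any distortion apply to the point x, -y, -z); pixel columns grow to the right and rows downward; lengths in m; the calibration is good to about 2 mm. A picture is of the moment at which its call begins.
- sign_off(): hands the job in; it is judged then, once.
The state is a dict: "time": time; "qpos": joint angles; "dq": joint speeds; "joint_efforts": joint torques, N m; "eef_pos": TCP position; "tcp_rot": TCP orientation; "contact_force": force on the tool from outside, world axes, zero at the start; "wrist_torque": the same for the moment, N m; "opening": opening from 0.0 (shut) to 1.0 (fully open); "finger_force": force on a finger pad.
Only numpy, scipy, OpenCV 4.12 (cv2) and the standard library are available. Lean on these libraries where they do the work, as an engineer would, in place of code of your own. Each camera call takes 0.05 s, during which the arm holds its last target. There are 200 camera calls.

### The job

First turn the carousel until its empty fork stands over the steel pointer on its foot. Then slide the dispersing shaft that hangs in the bracket's keyhole slot along to the wide end, lift it out, and hang it well inside the empty fork by its flange, leaving the fork over the pointer. Let go, and leave the jar, the beaker, the dish and the spatula where they are.

Things in the scene. Friction and masses are not known exactly. Their poses are not given: they have to be found in the camera images.
- shaft_head (a point): Centre of the grey round head (32 mm across, 50 tall) of the loose dispersing shaft hanging in the stand; z up along it. Below the head: flange 50 mm across, 5 thick (its underside 30 mm below this point); neck 12 mm across, 16 tall; steel shaft 24 mm across, 85 long (foot 131 mm below this point). 0.2 to 0.4 kg. The flange rests on the plate; the 24 mm shaft passes only the slot's wide end.
- slot_narrow (a point): Point on the keyhole plate's top face, on the centre line of the slot's narrow part (16 mm wide); the neck starts within 8 mm of it along the slot. y axis along the slot towards the wide end, z up. Plate 70 x 140 mm, 6 mm thick, so the 16 mm neck leaves 10 mm of play: the shaft may be raised some 4 mm while it slides.
- slot_wide (a point): Centre of the wide end of the keyhole slot (opening 34 mm across), on the plate's top face, 60 mm from slot_narrow.
- stand: Fixed stand with the keyhole: blue base 170 x 170 mm, aluminium plate with its top 130 mm above the bench, carried by a post on the far (+x) side, 66 mm from the slot's centre line and about 134 mm high. Origin on the bench below the plate's centre, y along the slot.
- carousel (a joint): Angle of the carousel's turning top about its vertical axis, rad, positive counter-clockwise seen from above; 0 when the empty fork stands over the pointer. Starts at 0.5 to 1.4 rad. Friction of about 0.12 N m holds it where it is left.
- carousel_grip (a point): Centre of the black bar handle on top of the carousel, on its turning axis; bar 64 mm long, 18 mm wide, 34 mm tall (top 205 mm above the bench). The point turns with the carousel: x runs along the bar and points away from the empty fork, which lies on the -x side.
- fork_seat (a point): Hanging place in the empty fork: on the top face of its two tines, midway between them, 130 mm above the bench, 97 mm from the carousel's axis. Turns with it; -x points out of the open mouth. Gap between tines 20 mm, tines 6 mm thick; mouth 34 mm outwards of this point, closed end 10 mm inwards. The other three forks hold fixed shafts up to 180 mm high.
- pointer (a point): Tip of the steel pointer on the carousel's fixed foot, 150 mm from the axis, 10 mm high; it shows where the empty fork must stand.
- jar: low glass jar with metal lid, 56 mm across, 75 mm tall, between the stand and the carousel; a bystander, not to be moved. Origin at the centre of its underside.
- beaker: empty glass beaker, 76 mm across, 95 mm tall, near the robot; a bystander, not to be moved. Origin at the centre of its underside.
- dish: white evaporating dish, 90 mm across, 30 mm tall, near the robot; a bystander, not to be moved. Origin at the centre of its underside.
- spatula: steel spatula, 170 mm long, lying on the bench near the robot; a bystander, not to be moved. Origin at the centre of its underside and x along its length.
Things that resemble listed ones, but are neither listed nor needed, are in the scene too. Leave any turquoise look-alike of the part that bears shaft_head alone.

How it is judged:
By the outcome, as a careful person would: the job done as asked, in the order asked, and still so for the second after the job is handed in, with the robot touching nothing.
It also fails if it takes over 67 s, if anything falls off the work surface, if the arm or the gripper's body presses on something with over 40 N, if the wrist force passes 120 N, or if a joint passes its speed limit or range.

## Working session

There is one attempt and no reset: what is moved stays moved. The work goes in short steps, Python scripts to look and compute and a tool call to move; the robot and the scene stay as the last step left them, time stands still between calls to the robot, and variables do not carry over. Pictures are saved under pics/ and viewed, at most 12 in all, crops included, and the job is handed in when it is done.

Besides the shell and the picture viewer there is one more tool, called after "Request:" as name(argument=value, ...) on one line, values as JSON. step_arm: Moves the arm, as the interface text tells. Its arguments: {"type":"object","properties":{"commands":{"type":"array"},"force":{"type":"number"}},"required":["commands"]}

```bash
ls; mkdir -p pics
cat > h.py <<'E'
from plant import *
import numpy as np, cv2
from scipy.spatial.transform import Rotation as R
def rot(c):
    a=np.array(c["attitude"]); return R.from_quat(a).as_matrix() if a.shape==(4,) else a
def snap(n,f=None):
    c=read_camera(n)
    if f: cv2.imwrite(f,c["color"][:,:,::-1])
    return c
def rays(c,uv):
    K=np.array([[c["fx"],0,c["cx"]],[0,c["fy"],c["cy"]],[0,0,1]])
    p=cv2.undistortPoints(np.float32(uv).reshape(-1,1,2),K,np.array(c["distortion"],float)).reshape(-1,2)
    return np.c_[p[:,0],-p[:,1],-np.ones(len(p))]
def plane(c,uv,z):
    d=rays(c,uv)@rot(c).T; e=np.array(c["eye"]); return e+d*((z-e[2])/d[:,2])[:,None]
def cloud(c):
    v,u=np.mgrid[0:400,0:640]; uv=np.c_[u.ravel(),v.ravel()]
    d=rays(c,uv); P=(d*c["z_map"].ravel()[:,None])@rot(c).T+np.array(c["eye"])
    return P.reshape(400,640,3), c["z_map"]>0
E
python3 - <<'E'
from h import *
for n in("side","top"):
    c=snap(n,f"pics/{n}0.png"); print(n,c["fx"],c["cx"],c["cy"],c["distortion"],c["eye"],c["attitude"],(c["z_map"]>0).mean())
    np.savez(f"{n}0.npz",**{k:np.array(v) for k,v in c.items()})
print(get_state())
E
```

```text
pics
side 392.19656640325104 323.0685804873898 202.39011672369375 [-0.02493696  0.          0.          0.          0.        ] [-0.16383071  0.71839092  0.73724717] [-0.17131073  0.44107754  0.82137772 -0.31849943] 0.99603515625
top 516.1263952723389 317.5253590551849 203.37349057978935 [0.02819514 0.         0.         0.         0.        ] [0.35206933 0.03072223 1.54896487] [-0.02539617  0.03523002  0.71325369 -0.69955919] 0.99610546875
{'time': 0.1, 'qpos': array([-1.42000157e+00,  2.87110872e-01,  1.57804639e+00, -3.86041509e-06,
        1.27861215e+00, -1.49995050e-01]), 'dq': array([ 0.00104447,  0.00042428, -0.00237499,  0.00200819,  0.00131993,
        0.0008601 ]), 'joint_efforts': array([ 9.26546927e-04, -4.07294655e+01, -2.93697488e+01, -1.46601615e-04,
        3.42004590e-03,  3.32817997e-06]), 'eef_pos': array([ 0.19992892, -0.6441118 ,  0.24405439]), 'tcp_rot': array([ 9.88711318e-01,  1.49829052e-01, -2.28298251e-06, -1.08837586e-03]), 'contact_force': array([-0.14002058, -0.52746218,  0.1630101 ]), 'wrist_torque': array([-0.00777047,  0.0412553 ,  0.01135423]), 'finger_force': 0.0, 'opening': 0.9995402428631173}
```

View pics/side0.png

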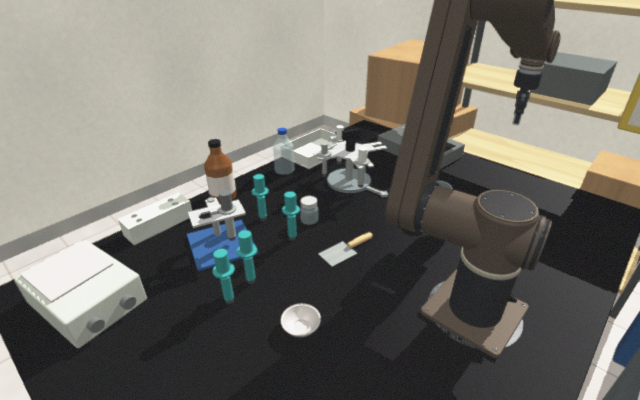

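View pics/top0.png

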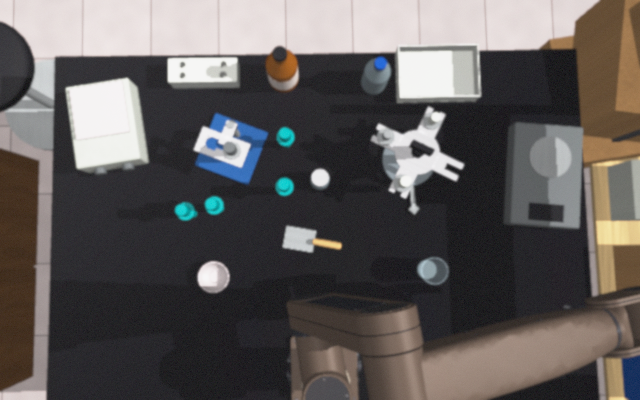

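The side view shows the stand at about (222,225) and the carousel at about (350,160). In the top view the stand is at about (230,148), the carousel axis at about (415,152), the empty fork at (450,167) pointing right and the pointer tip at (414,210). There are turquoise look-alikes at (285,137), (285,187), (214,205) and (185,211). I'll enlarge both areas.

Run:
```python
from h import *
im=cv2.imread("pics/top0.png")
a=cv2.resize(im[95:225,180:280],None,fx=4,fy=4,interpolation=cv2.INTER_CUBIC)
b=cv2.resize(im[95:225,370:470],None,fx=4,fy=4,interpolation=cv2.INTER_CUBIC)
cv2.imwrite("pics/crop0.png",np.hstack([a,b]))
c=dict(np.load("top0.npz")); P,ok=cloud(c)
hsv=cv2.cvtColor(im,cv2.COLOR_BGR2HSV)
def comps(m,name,mn=25):
    n,l,s,ce=cv2.connectedComponentsWithStats(m.astype(np.uint8))
    for i in range(1,n):
        if s[i,4]>=mn:
            q=P[(l==i)&ok]; print(name,s[i,4],ce[i].round(1),"med",np.median(q,0).round(4),"zmax",np.percentile(q[:,2],95).round(3))
roi=np.zeros((400,640),bool); roi[95:225,175:475]=1
comps((hsv[...,0]>100)&(hsv[...,0]<125)&(hsv[...,1]>120)&roi,"blue")
comps((hsv[...,0]>80)&(hsv[...,0]<97)&(hsv[...,1]>120)&roi,"turq")
for lo,hi in((.2,.215),(.19,.2),(.175,.19),(.165,.175),(.15,.165),(.12,.14)):
    comps((P[...,2]>lo)&(P[...,2]<hi)&roi,f"z{lo}-{hi}",15)
for u,v in((414,210),(319,178),(434,270),(213,278)): print(u,v,P[v,u])
```

```text
blue 227 [218.1 121.2] med [0.739  0.3038 0.0131] zmax 0.02
blue 1596 [238.  156.1] med [0.6161 0.2262 0.0132] zmax 0.019
blue 107 [212.9 143.7] med [0.6686 0.3197 0.013 ] zmax 0.019
turq 317 [285.1 136.7] med [0.6636 0.0966 0.1106] zmax 0.16
turq 313 [284.2 186.2] med [0.5234 0.1004 0.1095] zmax 0.16
turq 334 [214. 205.] med [0.4754 0.2957 0.1101] zmax 0.16
turq 344 [185.3 211. ] med [0.4603 0.3738 0.1099] zmax 0.161
z0.2-0.215 167 [422.1 147. ] med [ 0.6112 -0.2681  0.2064] zmax 0.211
z0.19-0.2 15 [425.1 152.9] med [ 0.5966 -0.2768  0.1946] zmax 0.2
z0.175-0.19 71 [435.  117.1] med [ 0.6966 -0.3114  0.1821] zmax 0.186
z0.175-0.19 102 [228.9 147.3] med [0.6242 0.2438 0.1859] zmax 0.189
z0.175-0.19 48 [417.2 151.3] med [ 0.6037 -0.2596  0.1801] zmax 0.188
z0.175-0.19 98 [405. 181.] med [ 0.5251 -0.2245  0.1811] zmax 0.185
z0.165-0.175 54 [387. 134.] med [ 0.6554 -0.182   0.1709] zmax 0.174
z0.165-0.175 17 [416.8 153.6] med [ 0.5994 -0.261   0.1712] zmax 0.173
z0.15-0.165 16 [430.8 121.4] med [ 0.6901 -0.3033  0.1587] zmax 0.164
z0.15-0.165 104 [284.2 133.1] med [0.6659 0.0979 0.1573] zmax 0.161
z0.15-0.165 106 [283.  184.4] med [0.5253 0.1027 0.1576] zmax 0.162
z0.15-0.165 109 [210.7 203.8] med [0.4756 0.2976 0.1575] zmax 0.162
z0.15-0.165 111 [181.2 209.7] med [0.4608 0.3777 0.1578] zmax 0.162
z0.12-0.14 2585 [416.1 152.7] med [ 0.6038 -0.2657  0.1322] zmax 0.138
z0.12-0.14 1121 [223.1 144.3] med [0.6425 0.2632 0.1321] zmax 0.138
z0.12-0.14 19 [285.9 139.2] med [0.6532 0.0936 0.1339] zmax 0.14
z0.12-0.14 22 [187.5 212. ] med [0.4569 0.3645 0.1308] zmax 0.139
414 210 [ 0.45844789 -0.27933926  0.01552263]
319 178 [0.55120186 0.00331567 0.07954399]
434 270 [ 0.27927133 -0.33462711  0.00389105]
213 278 [0.26911732 0.32149369 0.00212446]
```

View pics/crop0.png

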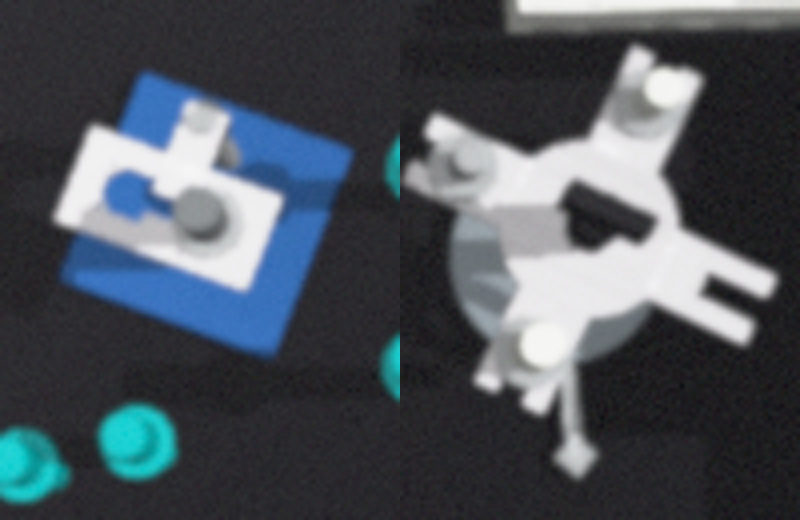

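The crop shows the neck hanging at the right of the slot and the wide hole at (127,193), which is up and to the left. On the carousel the handle is at (610,215) and the empty fork's mouth opens right-down at (750,310). The pointer tip is at (575,455).

```bash
cat > meas.py <<'E'
from h import *
def big(m):
    n,l,s,_=cv2.connectedComponentsWithStats(m.astype(np.uint8)); return l==1+np.argmax(s[1:,4])
def px(m): v,u=np.nonzero(m); return np.c_[u,v].astype(float)
def rect(P): # minAreaRect in mm
    return cv2.minAreaRect((P[:,:2]*1000).astype(np.float32))
E
python3 - <<'E'
from meas import *
c=dict(np.load("top0.npz")); P,ok=cloud(c); z=P[...,2]
im=c["color"]; g=im.mean(2); hsv=cv2.cvtColor(im,cv2.COLOR_RGB2HSV)
def roi(u0,u1,v0,v1): m=np.zeros((400,640),bool); m[v0:v1,u0:u1]=1; return m
car=roi(365,475,100,200); st=roi(185,265,105,190)
q=plane(c,px(big((z>.196)&car)),.205); print("handle mean",q.mean(0),"rect",rect(q))
q=plane(c,px(big((z>.172)&(z<.2)&st)),.185); print("head mean",q.mean(0),rect(q), len(q))
m=big((z>.12)&(z<.14)&(g>150)&st); m2=m
q=plane(c,px(m),.130); print("plate rect",rect(q))
b=(hsv[...,0]>100)&(hsv[...,0]<125)&(hsv[...,1]>120)&roi(200,219,135,152)
q=plane(c,px(b),.13); print("hole blue",q.mean(0),rect(q),len(q))
# fork: bright pixels at z~.13, far from axis toward right
A=plane(c,px(big((z>.196)&car)),.205).mean(0)[:2]
m=(z>.12)&(z<.14)&car; q=plane(c,px(m),.13); d=q[:,:2]-A; r=np.hypot(*d.T); th=np.arctan2(d[:,1],d[:,0])
for lo,hi in((.07,.1),(.09,.11),(.1,.12),(.11,.128)):
    s=(r>lo)&(r<hi)&(np.abs(np.angle(np.exp(1j*(th+1.9))))<.5); print("fork ang",lo,hi,s.sum(),np.angle(np.exp(1j*th[s]).mean()))
print("rmax fork",r[(np.abs(np.angle(np.exp(1j*(th+1.9))))<.5)].max())
pp=(g>110)&roi(400,425,200,216); q=plane(c,px(pp),.01); d=q[:,:2]-A; print("pointer",q.mean(0),rect(q),np.hypot(*d.T).max(),"ang",np.arctan2(*d.mean(0)[::-1]),len(q))
# inner arm of pointer
pp=(g>100)&roi(405,420,190,203); q=plane(c,px(pp),.01); d=q[:,:2]-A; print("arm ang",np.arctan2(*d.mean(0)[::-1]),len(q))
for n,m in(("jar",(z>.06)&(z<.09)&roi(305,335,165,192)),):
    q=plane(c,px(m),.075); print(n,q.mean(0))
E
```

```text
handle mean [ 0.6108416  -0.26834617  0.205     ] rect ((611.1688842773438, -267.7907409667969), (63.55189895629883, 20.42302131652832), 61.903770446777344)
head mean [0.62380457 0.24358648 0.185     ] ((623.8933715820312, 243.1040496826172), (32.528358459472656, 30.173988342285156), 43.91395568847656) 123
plate rect ((656.1234741210938, 263.6688232421875), (140.47125244140625, 113.42388153076172), 68.28498077392578)
hole blue [0.64635303 0.29867602 0.13      ] ((647.5531005859375, 297.9112243652344), (30.39162254333496, 28.219120025634766), 89.73316955566406) 98
fork ang 0.07 0.1 175 -2.022755990052842
fork ang 0.09 0.11 89 -2.036036545729488
fork ang 0.1 0.12 90 -2.034455183170882
fork ang 0.11 0.128 77 -2.0338530689522107
rmax fork 0.13197027654724705
pointer [ 0.46821902 -0.27873851  0.01      ] ((469.38787841796875, -279.3408508300781), (26.967409133911133, 39.12931442260742), 87.8936767578125) 0.1617400649967144 ang -3.068855165228429 89
arm ang -3.124983979681013 93
jar [0.55287646 0.0014632  0.075     ]
```

Request:
step_arm(commands=[{"x":36,"y":-17,"gripper":-1},{"x":36,"y":-17},{"x":36,"y":-17},{"x":36,"y":-17},{"x":36,"y":-17},{"x":36,"y":-17},{"x":36,"y":-17},{"x":36,"y":-17},{"x":36,"y":-17},{"x":36,"y":-17}], force=60)

```text
invalid input
```

```bash
cat >> meas.py <<'E'
def go(x,y,z,phi=None):
    s=get_state(); Rm=R.from_quat(s["tcp_rot"]).as_matrix(); p=s["eef_pos"]; f=np.arctan2(Rm[1,0],Rm[0,0])
    d=Rm.T@(np.array([x,y,z])-p)*1000
    print("t",round(s["time"],2),"p",p.round(4),"phi",round(f,4),"tilt",Rm[:,2].round(4),"open",round(s["opening"],3),"F",s["contact_force"].round(1),"q",s["qpos"].round(2))
    print("shift mm",d.round(1),"spin deg",None if phi is None else round(np.degrees(-(phi-f)),2))
E
python3 - <<'E'
from meas import *
go(.611,-.268,.24,1.09)
c=dict(np.load("top0.npz")); s=dict(np.load("side0.npz"))
A=np.array([.6108,-.2683])
im=c["color"].mean(2)
# diamond: thresholded contour of tip area
m=np.zeros((400,640),bool); m[203:216,406:422]=im[203:216,406:422]>95
q=plane(c,px(m),.01); print("diamond",q.mean(0),rect(q),len(q))
# pointer arm edge-weighted rows
for v in range(186,214,2):
    w=np.clip(im[v,403:424]-75,0,None); u=403+(w*np.arange(21)).sum()/w.sum(); p=plane(c,[[u,v]],.01)[0]; d=p[:2]-A; print(v,round(u,1),p[:2].round(4),round(np.hypot(*d),4),round(np.arctan2(d[1],d[0])%6.2832,4))
P,ok=cloud(s); z=P[...,2]; m=np.zeros((400,640),bool); m[110:200,310:390]=1
m&=(z>.197)&(z<.215); q=plane(s,px(m),.205); print("side handle",q.mean(0) if len(q) else 0,len(q))
m=np.zeros((400,640),bool); m[150:260,180:270]=1
m&=(z>.179)&(z<.195); q=plane(s,px(m),.185); print("side head",q.mean(0) if len(q) else 0,len(q))
E
```

```text
t 0.1 p [ 0.1999 -0.6441  0.2441] phi 0.3008 tilt [-3.0e-04  2.2e-03 -1.0e+00] open 1.0 F [-0.1 -0.5  0.2] q [-1.42  0.29  1.58 -0.    1.28 -0.15]
shift mm [ 504.  -237.4    4.7] spin deg -45.22
diamond [ 0.46432642 -0.27899236  0.01      ] ((465.64190673828125, -278.45098876953125), (29.457582473754883, 27.8459529876709), 43.46355056762695) 83
186 407.8 [ 0.5315 -0.2644] 0.0794 3.0919
188 408.0 [ 0.5254 -0.2649] 0.0855 3.1016
190 407.8 [ 0.5194 -0.264 ] 0.0915 3.0943
192 407.4 [ 0.5134 -0.2626] 0.0976 3.0834
194 407.2 [ 0.5074 -0.2616] 0.1037 3.0773
196 407.3 [ 0.5013 -0.2617] 0.1097 3.0818
198 409.7 [ 0.4951 -0.2689] 0.1157 3.1466
200 412.2 [ 0.489 -0.276] 0.1221 3.2048
202 412.5 [ 0.483  -0.2767] 0.1281 3.2072
204 413.1 [ 0.4769 -0.2785] 0.1343 3.2174
206 413.5 [ 0.4709 -0.2795] 0.1404 3.2214
208 413.6 [ 0.4649 -0.2795] 0.1464 3.2181
210 413.4 [ 0.4589 -0.2787] 0.1523 3.2098
212 413.8 [ 0.4528 -0.2795] 0.1584 3.2125
side handle [ 0.60397359 -0.26321229  0.205     ] 76
side head [0.67531974 0.21630817 0.185     ] 111
```

Request:
step_arm(commands=[{"x":36,"y":-17,"z":0,"spin":0,"gripper":-1},{"x":36,"y":-17,"z":0,"spin":0,"gripper":-1},{"x":36,"y":-17,"z":0,"spin":0,"gripper":-1},{"x":36,"y":-17,"z":0,"spin":0,"gripper":-1},{"x":36,"y":-17,"z":0,"spin":0,"gripper":-1},{"x":36,"y":-17,"z":0,"spin":0,"gripper":-1},{"x":36,"y":-17,"z":0,"spin":0,"gripper":-1},{"x":36,"y":-17,"z":0,"spin":0,"gripper":-1},{"x":36,"y":-17,"z":0,"spin":0,"gripper":-1},{"x":36,"y":-17,"z":0,"spin":0,"gripper":-1}], force=60)

```text
time: 1.1
eef_pos: [0.4943, -0.3741, 0.2447]
tcp_rot: [0.989, 0.15, -0.0, -0.0]
contact_force: [-0.1, 0.1, -0.1]
opening: 1.001
finger_force: 0.0
```

```bash
python3 -c "
from meas import *
go(.611,-.268,.24,1.095)"
```

```text
t 1.1 p [ 0.4943 -0.3741  0.2447] phi 0.3008 tilt [-7.e-04  7.e-04 -1.e+00] open 1.001 F [-0.1  0.1 -0.1] q [-0.81  0.17  1.72 -0.    1.26  0.46]
shift mm [142.9 -66.8   4.7] spin deg -45.5
```

Request:
step_arm(commands=[{"x":36,"y":-17,"z":0,"spin":0,"gripper":-1},{"x":36,"y":-17,"z":0,"spin":0,"gripper":-1},{"x":36,"y":-17,"z":0,"spin":0,"gripper":-1},{"x":32,"y":-13,"z":0,"spin":0,"gripper":-1},{"x":0,"y":0,"z":0,"spin":-7.6,"gripper":-1},{"x":0,"y":0,"z":0,"spin":-7.6,"gripper":-1},{"x":0,"y":0,"z":0,"spin":-7.6,"gripper":-1},{"x":0,"y":0,"z":0,"spin":-7.6,"gripper":-1},{"x":0,"y":0,"z":0,"spin":-7.6,"gripper":-1},{"x":0,"y":0,"z":0,"spin":-7.6,"gripper":-1}])

```text
time: 2.1
eef_pos: [0.6079, -0.2728, 0.2444]
tcp_rot: [0.852, 0.524, -0.0, -0.001]
contact_force: [1.2, -0.6, 0.4]
opening: 1.0
finger_force: 0.0
```

```bash
python3 -c "
from meas import *
go(.611,-.268,.19,1.095)"
```

```text
t 2.1 p [ 0.6079 -0.2728  0.2444] phi 1.1022 tilt [-1.2e-03  8.0e-04 -1.0e+00] open 1.0 F [ 1.2 -0.6  0.4] q [-0.57  0.27  1.6   0.    1.27 -0.11]
shift mm [ 5.6  0.7 54.4] spin deg 0.41
```

Request:
step_arm(commands=[{"x":5,"y":1,"z":15,"spin":0,"gripper":-1},{"x":0,"y":0,"z":15,"spin":0,"gripper":-1},{"x":0,"y":0,"z":15,"spin":0,"gripper":-1},{"x":0,"y":0,"z":7,"spin":0,"gripper":-1},{"x":0,"y":0,"z":0,"spin":0,"gripper":1},{"x":0,"y":0,"z":0,"spin":0,"gripper":1},{"x":0,"y":0,"z":0,"spin":0,"gripper":1},{"x":0,"y":0,"z":0,"spin":0,"gripper":1},{"x":0,"y":0,"z":0,"spin":0,"gripper":1},{"x":0,"y":0,"z":0,"spin":0,"gripper":1}], force=30)

```text
time: 3.1
eef_pos: [0.6113, -0.2691, 0.1944]
tcp_rot: [0.853, 0.521, -0.0, 0.0]
contact_force: [-2.1, 1.4, 3.9]
opening: 0.204
finger_force: 32.9
```

```bash
python3 -c "
from meas import *
go(.611,-.268,.19,0.05);s=get_state();print(s['wrist_torque'],s['finger_force'])"
```

```text
t 3.1 p [ 0.6113 -0.2691  0.1944] phi 1.097 tilt [-2.e-04 -3.e-04 -1.e+00] open 0.204 F [-2.1  1.4  3.9] q [-0.57  0.31  1.64 -0.    1.19 -0.09]
shift mm [ 0.8 -0.8  4.4] spin deg 59.99
[0.21737101 0.40601527 0.06323086] 32.89551794528961
```

Request:
step_arm(commands=[{"x":0,"y":0,"z":0,"spin":4,"gripper":1},{"x":0,"y":0,"z":0,"spin":7.5,"gripper":1},{"x":0,"y":0,"z":0,"spin":7.5,"gripper":1},{"x":0,"y":0,"z":0,"spin":7.5,"gripper":1},{"x":0,"y":0,"z":0,"spin":7.5,"gripper":1},{"x":0,"y":0,"z":0,"spin":7.5,"gripper":1},{"x":0,"y":0,"z":0,"spin":7.5,"gripper":1},{"x":0,"y":0,"z":0,"spin":6,"gripper":1},{"x":0,"y":0,"z":0,"spin":3.7,"gripper":1},{"x":0,"y":0,"z":0,"spin":0,"gripper":1}])

```text
time: 4.1
eef_pos: [0.6114, -0.2692, 0.1944]
tcp_rot: [0.999, 0.036, 0.0, 0.0]
contact_force: [-3.7, 1.0, 4.6]
opening: 0.203
finger_force: 33.0
```

Run:
```python
from meas import *
go(.611,-.268,.19,0.073);s=get_state();print(s['wrist_torque'],s['finger_force'])
c=snap("top","pics/top1.png"); im=c["color"]
cv2.imwrite("pics/crop1.png",cv2.resize(im[95:235,350:490,::-1],None,fx=4,fy=4,interpolation=cv2.INTER_CUBIC))
np.savez("top1.npz",**{k:np.array(v) for k,v in c.items()})
```

```text
t 4.1 p [ 0.6114 -0.2692  0.1944] phi 0.0717 tilt [ 1.e-04 -3.e-04 -1.e+00] open 0.203 F [-3.7  1.   4.6] q [-0.57  0.31  1.64 -0.    1.19  0.93]
shift mm [-0.3 -1.2  4.4] spin deg -0.08
[ 0.2241478   0.48863848 -0.09639808] 33.02358269691467
```

View pics/crop1.png

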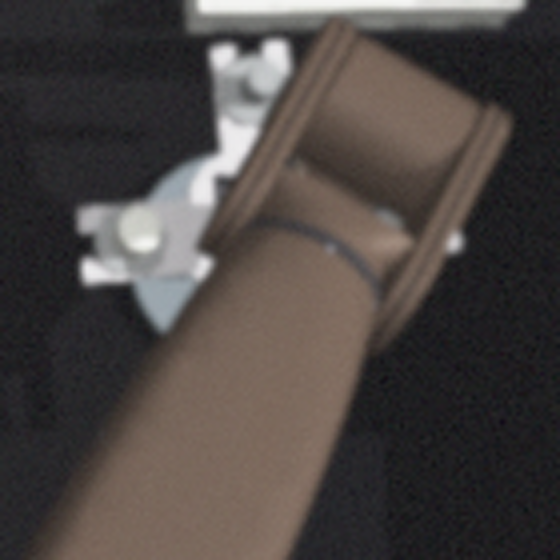

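The arm hides the fork at the moment. I'll let go, rise and head for the stand, then check.

Request:
step_arm(commands=[{"x":0,"y":0,"z":0,"spin":0,"gripper":-1},{"x":0,"y":0,"z":0,"spin":0,"gripper":-1},{"x":0,"y":0,"z":0,"spin":0,"gripper":-1},{"x":0,"y":0,"z":-20,"spin":0,"gripper":-1},{"x":0,"y":0,"z":-30,"spin":0,"gripper":-1},{"x":0,"y":0,"z":-20,"spin":0,"gripper":-1},{"x":0,"y":-35,"z":0,"spin":0,"gripper":-1},{"x":0,"y":-45,"z":0,"spin":0,"gripper":-1},{"x":0,"y":-45,"z":0,"spin":0,"gripper":-1},{"x":0,"y":-45,"z":0,"spin":0,"gripper":-1}])

```text
time: 5.15
eef_pos: [0.5989, -0.0981, 0.2631]
tcp_rot: [0.999, 0.036, 0.0, -0.0]
contact_force: [0.1, 0.3, 0.0]
opening: 1.001
finger_force: 0.0
```

Run:
```python
from meas import *
go(.6238,.2436,.26,0.072)
c=snap("top","pics/top2.png"); im=c["color"]; g=im.mean(2); P,ok=cloud(c); z=P[...,2]
a=cv2.resize(im[95:235,340:490,::-1],None,fx=4,fy=4,interpolation=cv2.INTER_CUBIC)
cv2.imwrite("pics/crop2.png",a)
np.savez("top2.npz",**{k:np.array(v) for k,v in c.items()})
A=np.array([.6110,-.2690])
m=np.zeros((400,640),bool); m[95:235,345:490]=1
q=plane(c,px((z>.12)&(z<.14)&(g>110)&m),.13); d=q[:,:2]-A; r=np.hypot(*d.T); th=np.arctan2(d[:,1],d[:,0])%6.2832
for lo,hi in((.085,.1),(.1,.12),(.11,.128)):
    s=(r>lo)&(r<hi)&(abs(th-3.2)<.35); print(s.sum(),th[s].mean(), (th[s].min()+th[s].max())/2)
q=plane(c,px(big((z>.196)&(z<.215)&m)),.205); print("handle",q.mean(0),rect(q))
```

```text
t 5.15 p [ 0.5989 -0.0981  0.2631] phi 0.0718 tilt [ 4.e-04  1.e-04 -1.e+00] open 1.001 F [0.1 0.3 0. ] q [-0.33  0.12  1.73  0.    1.28  1.17]
shift mm [  49.3 -339.     3.1] spin deg -0.01
71 3.216809272303556 3.222425864975652
88 3.205020475606008 3.205112435561242
81 3.21106752859125 3.22060898906466
handle [ 0.61128054 -0.26764229  0.205     ] ((611.4142456054688, -267.7725524902344), (64.25198364257812, 19.971878051757812), 5.486495018005371)
```

View pics/crop2.png

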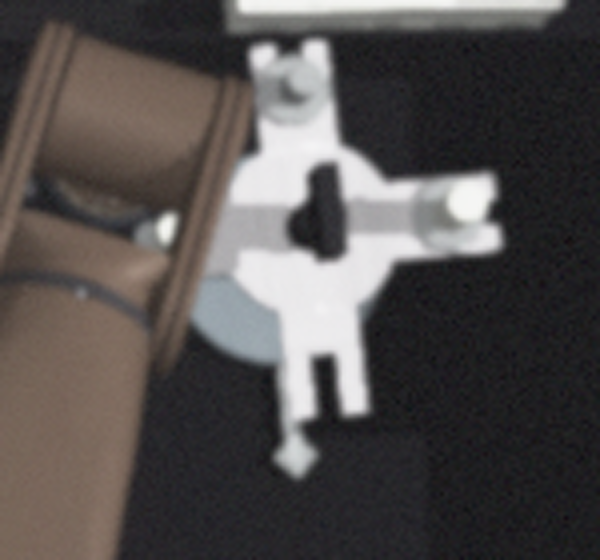

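The fork (tines around (310,390) and (350,390)) points at 3.211 rad. The pointer diamond (297,455) is at 3.210 rad, so they're aligned. Next is the shaft.

Request:
step_arm(commands=[{"x":6,"y":-42,"z":0,"spin":0,"gripper":-1},{"x":6,"y":-42,"z":0,"spin":0,"gripper":-1},{"x":6,"y":-42,"z":0,"spin":0,"gripper":-1},{"x":6,"y":-42,"z":0,"spin":0,"gripper":-1},{"x":6,"y":-42,"z":0,"spin":0,"gripper":-1},{"x":6,"y":-42,"z":0,"spin":0,"gripper":-1},{"x":6,"y":-42,"z":0,"spin":0,"gripper":-1},{"x":7,"y":-35,"z":0,"spin":0,"gripper":-1},{"x":0,"y":0,"z":0,"spin":0,"gripper":-1},{"x":0,"y":0,"z":0,"spin":0,"gripper":-1}])

```text
time: 6.2
eef_pos: [0.6242, 0.2326, 0.2627]
tcp_rot: [0.999, 0.037, -0.0, 0.0]
contact_force: [0.6, -0.2, -0.6]
opening: 1.001
finger_force: 0.0
```

```bash
python3 -c "
from meas import *
go(.6238,.2436,.160,0.072)"
```

```text
t 6.2 p [0.6242 0.2326 0.2627] phi 0.074 tilt [-5.e-04 -7.e-04 -1.e+00] open 1.001 F [ 0.6 -0.2 -0.6] q [ 0.2   0.26  1.58 -0.    1.3   1.7 ]
shift mm [  0.5 -11.1 102.7] spin deg 0.12
```

Request:
step_arm(commands=[{"x":0,"y":-11,"z":0,"spin":0,"gripper":-1},{"x":0,"y":0,"z":25,"spin":0,"gripper":-1},{"x":0,"y":0,"z":30,"spin":0,"gripper":-1},{"x":0,"y":0,"z":25,"spin":0,"gripper":-1},{"x":0,"y":0,"z":20,"spin":0,"gripper":-1},{"x":0,"y":0,"z":0,"spin":0,"gripper":1},{"x":0,"y":0,"z":0,"spin":0,"gripper":1},{"x":0,"y":0,"z":0,"spin":0,"gripper":1},{"x":0,"y":0,"z":0,"spin":0,"gripper":1},{"x":0,"y":0,"z":0,"spin":0,"gripper":1}], force=40)

```text
time: 7.2
eef_pos: [0.6247, 0.2436, 0.1658]
tcp_rot: [0.999, 0.036, 0.002, -0.0]
contact_force: [-0.1, 1.4, 3.2]
opening: 0.364
finger_force: 39.8
```

```bash
python3 -c "
from meas import *
go(.647,.2991,.166,0.072);s=get_state();print(s['wrist_torque'],s['finger_force'])"
```

```text
t 7.2 p [0.6247 0.2436 0.1658] phi 0.0721 tilt [ 0.004   0.0011 -1.    ] open 0.364 F [-0.1  1.4  3.2] q [0.22 0.34 1.65 0.   1.14 1.72]
shift mm [ 26.2 -53.8  -0. ] spin deg 0.01
[ 0.07596549  0.0102925  -0.04504204] 39.79939162731171
```

Request:
step_arm(commands=[{"x":0,"y":0,"z":-3,"spin":0,"gripper":1},{"x":0,"y":0,"z":0,"spin":0,"gripper":1},{"x":2,"y":-4,"z":0,"spin":0,"gripper":1},{"x":3,"y":-6,"z":0,"spin":0,"gripper":1},{"x":3,"y":-6,"z":0,"spin":0,"gripper":1},{"x":3,"y":-6,"z":0,"spin":0,"gripper":1},{"x":3,"y":-6,"z":0,"spin":0,"gripper":1},{"x":0,"y":0,"z":0,"spin":0,"gripper":1},{"x":0,"y":0,"z":0,"spin":0,"gripper":1},{"x":0,"y":0,"z":0,"spin":0,"gripper":1}], force=60)

```text
time: 8.2
eef_pos: [0.6353, 0.2722, 0.166]
tcp_rot: [0.999, 0.036, -0.0, -0.0]
contact_force: [0.2, 0.7, -2.1]
opening: 0.359
finger_force: 59.6
```

```bash
python3 -c "
from meas import *
go(.6477,.2991,.168,0.072);s=get_state();print(s['wrist_torque'],s['finger_force'])"
```

```text
t 8.2 p [0.6353 0.2722 0.166 ] phi 0.0723 tilt [-4.e-04  1.e-04 -1.e+00] open 0.359 F [ 0.2  0.7 -2.1] q [0.26 0.39 1.6  0.   1.16 1.76]
shift mm [ 14.3 -25.9  -2. ] spin deg 0.01
[ 0.03466475 -0.03008884  0.03619425] 59.56523358821869
```

Request:
step_arm(commands=[{"x":3,"y":-5,"z":0,"spin":0,"gripper":1},{"x":3,"y":-6,"z":0,"spin":0,"gripper":1},{"x":3,"y":-6,"z":0,"spin":0,"gripper":1},{"x":3,"y":-6,"z":0,"spin":0,"gripper":1},{"x":1.5,"y":-3,"z":0,"spin":0,"gripper":1},{"x":0,"y":0,"z":0,"spin":0,"gripper":1},{"x":0,"y":0,"z":0,"spin":0,"gripper":1},{"x":0,"y":0,"z":-3,"spin":0,"gripper":1},{"x":0,"y":0,"z":-4,"spin":0,"gripper":1},{"x":0,"y":0,"z":0,"spin":0,"gripper":1}])

```text
time: 9.2
eef_pos: [0.6476, 0.299, 0.1747]
tcp_rot: [0.999, 0.036, 0.001, -0.0]
contact_force: [0.5, -0.5, -3.6]
opening: 0.363
finger_force: 59.6
```

```bash
python3 -c "
from meas import *
go(.6477,.2991,.168,0.072);s=get_state();print(s['wrist_torque'],s['finger_force'])
c=snap('top','pics/top3.png'); cv2.imwrite('pics/s3.png',cv2.resize(snap('side')['color'][140:280,160:300,::-1],None,fx=4,fy=4,interpolation=cv2.INTER_CUBIC))"
```

```text
t 9.2 p [0.6476 0.299  0.1747] phi 0.0719 tilt [ 1.9e-03  6.0e-04 -1.0e+00] open 0.363 F [ 0.5 -0.5 -3.6] q [ 0.29  0.43  1.53 -0.    1.18  1.79]
shift mm [ 0.1 -0.1  6.7] spin deg -0.0
[ 0.00548721 -0.0486044  -0.01697416] 59.63716506958008
```

View pics/s3.png

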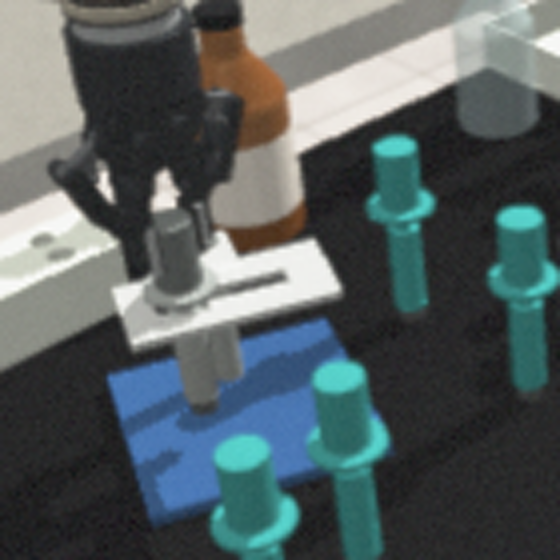

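The head is at (175,250) over the wide end, and the narrow slot behind it is free. I'll lift carefully.

Request:
step_arm(commands=[{"x":0,"y":0,"z":-2,"spin":0,"gripper":1},{"x":0,"y":0,"z":-2,"spin":0,"gripper":1},{"x":0,"y":0,"z":-2,"spin":0,"gripper":1},{"x":0,"y":0,"z":-2,"spin":0,"gripper":1},{"x":0,"y":0,"z":-3,"spin":0,"gripper":1},{"x":0,"y":0,"z":-4,"spin":0,"gripper":1},{"x":0,"y":0,"z":-5,"spin":0,"gripper":1},{"x":0,"y":0,"z":-5,"spin":0,"gripper":1},{"x":0,"y":0,"z":-5,"spin":0,"gripper":1},{"x":0,"y":0,"z":0,"spin":0,"gripper":1}])

```text
time: 10.3
eef_pos: [0.6477, 0.2992, 0.2049]
tcp_rot: [0.999, 0.036, 0.001, -0.0]
contact_force: [0.2, -0.2, -3.2]
opening: 0.357
finger_force: 59.6
```

Request:
step_arm(commands=[{"x":0,"y":0,"z":-8,"spin":0,"gripper":1},{"x":0,"y":0,"z":-15,"spin":0,"gripper":1},{"x":0,"y":0,"z":-15,"spin":0,"gripper":1},{"x":0,"y":0,"z":-15,"spin":0,"gripper":1},{"x":0,"y":0,"z":-15,"spin":0,"gripper":1},{"x":0,"y":0,"z":-15,"spin":0,"gripper":1},{"x":0,"y":0,"z":-15,"spin":0,"gripper":1},{"x":0,"y":0,"z":-10,"spin":0,"gripper":1},{"x":0,"y":0,"z":-5,"spin":0,"gripper":1},{"x":0,"y":0,"z":0,"spin":0,"gripper":1}])

```text
time: 11.3
eef_pos: [0.6473, 0.2991, 0.3174]
tcp_rot: [0.999, 0.036, 0.001, -0.0]
contact_force: [-1.1, -0.6, -3.4]
opening: 0.354
finger_force: 59.6
```

Run:
```python
from meas import *
A=np.array([.6112,-.2688]); f=3.2105
d=np.array([np.cos(f),np.sin(f)]); print("seat",A+.097*d,"start",A+.167*d)
x,y=A+.167*d
go(x,y,.318,f-np.pi)
c=snap("side","pics/s4.png"); np.savez("side4.npz",**{k:np.array(v) for k,v in c.items()})
cv2.imwrite("pics/s4c.png",cv2.resize(c["color"][90:250,160:320,::-1],None,fx=3.5,fy=3.5,interpolation=cv2.INTER_CUBIC))
```

```text
seat [ 0.5144302  -0.27547872] start [ 0.44459632 -0.28029842]
t 11.3 p [0.6473 0.2991 0.3174] phi 0.0721 tilt [ 1.4e-03  4.0e-04 -1.0e+00] open 0.354 F [-1.1 -0.6 -3.4] q [0.29 0.33 1.39 0.   1.42 1.79]
shift mm [-244.   563.2   -1.2] spin deg 0.19
```

View pics/s4c.png

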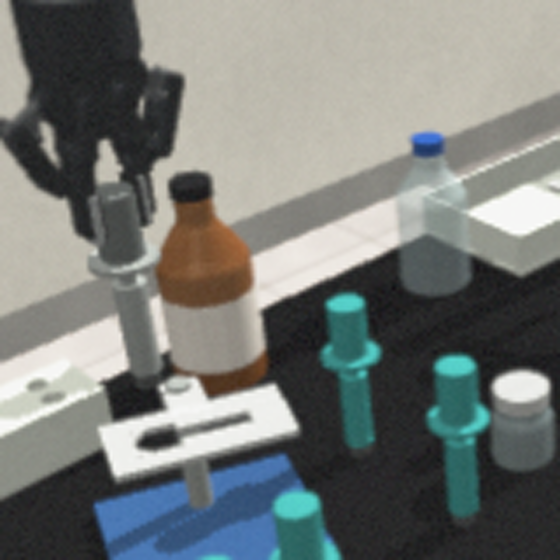

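The shaft hangs upright in the grip at (125,290) and is clear of the plate. Now I'll carry it to the fork mouth.

Request:
step_arm(commands=[{"x":-8,"y":18,"z":0,"spin":0,"gripper":1},{"x":-15,"y":35,"z":0,"spin":0,"gripper":1},{"x":-15,"y":35,"z":0,"spin":0,"gripper":1},{"x":-15,"y":35,"z":0,"spin":0,"gripper":1},{"x":-15,"y":35,"z":0,"spin":0,"gripper":1},{"x":-15,"y":35,"z":0,"spin":0,"gripper":1},{"x":-15,"y":35,"z":0,"spin":0,"gripper":1},{"x":-15,"y":35,"z":0,"spin":0,"gripper":1},{"x":-15,"y":35,"z":0,"spin":0,"gripper":1},{"x":-15,"y":35,"z":0,"spin":0,"gripper":1}])

```text
time: 12.35
eef_pos: [0.5272, -0.0446, 0.3152]
tcp_rot: [0.999, 0.036, -0.001, -0.0]
contact_force: [-0.2, -0.3, -3.2]
opening: 0.361
finger_force: 59.9
```

Request:
step_arm(commands=[{"x":-15,"y":35,"z":0,"spin":0,"gripper":1},{"x":-15,"y":35,"z":0,"spin":0,"gripper":1},{"x":-15,"y":35,"z":0,"spin":0,"gripper":1},{"x":-15,"y":35,"z":0,"spin":0,"gripper":1},{"x":-15,"y":35,"z":0,"spin":0,"gripper":1},{"x":-15,"y":35,"z":0,"spin":0,"gripper":1},{"x":-11,"y":20,"z":0,"spin":0,"gripper":1},{"x":0,"y":0,"z":0,"spin":0,"gripper":1},{"x":0,"y":0,"z":0,"spin":0,"gripper":1},{"x":0,"y":0,"z":0,"spin":0,"gripper":1}])

```text
time: 13.35
eef_pos: [0.4444, -0.2792, 0.3158]
tcp_rot: [0.999, 0.036, -0.0, -0.001]
contact_force: [-0.1, -0.2, -3.0]
opening: 0.361
finger_force: 60.1
```

Run:
```python
from meas import *
go(.4446,-.2803,.17,3.2105-np.pi)
c=snap("side","pics/s5.png"); np.savez("side5.npz",**{k:np.array(v) for k,v in c.items()})
cv2.imwrite("pics/s5c.png",cv2.resize(c["color"][90:220,300:430,::-1],None,fx=4,fy=4,interpolation=cv2.INTER_CUBIC))
```

```text
t 13.35 p [ 0.4444 -0.2792  0.3158] phi 0.073 tilt [-5.0e-04  1.2e-03 -1.0e+00] open 0.361 F [-0.1 -0.2 -3. ] q [-0.75 -0.1   1.86  0.    1.38  0.74]
shift mm [  0.2   1.3 145.8] spin deg 0.23
```

View pics/s5c.png

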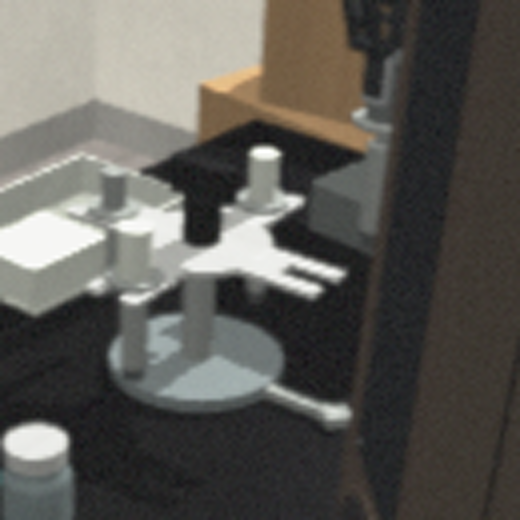

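The side view shows the fork's tine tips at crop (340,272) and (315,290), and the pointer tip at (340,413). The shaft hangs at (375,180), outside the mouth. I'll lower it and cross-check the fork's heading from this view.

Request:
step_arm(commands=[{"x":0,"y":1,"z":10,"spin":0,"gripper":1},{"x":0,"y":0,"z":20,"spin":0,"gripper":1},{"x":0,"y":0,"z":25,"spin":0,"gripper":1},{"x":0,"y":0,"z":25,"spin":0,"gripper":1},{"x":0,"y":0,"z":25,"spin":0,"gripper":1},{"x":0,"y":0,"z":20,"spin":0,"gripper":1},{"x":0,"y":0,"z":15,"spin":0,"gripper":1},{"x":0,"y":0,"z":6,"spin":0,"gripper":1},{"x":0,"y":0,"z":0,"spin":0,"gripper":1},{"x":0,"y":0,"z":0,"spin":0,"gripper":1}])

```text
time: 14.4
eef_pos: [0.445, -0.2815, 0.1713]
tcp_rot: [0.999, 0.036, 0.001, 0.001]
contact_force: [0.7, -0.5, -2.1]
opening: 0.36
finger_force: 60.1
```

Run:
```python
from meas import *
go(.5144,-.2755,.170,3.2105-np.pi)
c=dict(np.load("side5.npz")); im=c["color"]; g=im.mean(2)
P,ok=cloud(c); z=P[...,2]; A=np.array([.6112,-.2688])
m=np.zeros((400,640),bool); m[145:170,360:392]=1
q=plane(c,px(m&(g>150)),.13); d=q[:,:2]-A; r=np.hypot(*d.T); th=np.arctan2(d[:,1],d[:,0])%6.2832
for lo,hi in((.1,.12),(.11,.129)):
    s=(r>lo)&(r<hi)&(abs(th-3.2)<.35); print("side fork",s.sum(),th[s].mean(),(th[s].min()+th[s].max())/2)
m[:]=0; m[185:200,378:389]=1; q=plane(c,px(m&(g>120)),.01); d=q.mean(0)[:2]-A; print("side ptr",q.mean(0),np.arctan2(d[1],d[0])%6.2832,np.hypot(*d))
cc=snap("side","pics/s6.png"); cv2.imwrite("pics/s6c.png",cv2.resize(cc["color"][120:220,330:430,::-1],None,fx=5,fy=5,interpolation=cv2.INTER_CUBIC))
```

```text
t 14.4 p [ 0.445  -0.2815  0.1713] phi 0.0724 tilt [ 0.0014 -0.0013 -1.    ] open 0.36 F [ 0.7 -0.5 -2.1] q [-0.76  0.03  2.01 -0.    1.1   0.74]
shift mm [69.7 -1.   1.4] spin deg 0.2
side fork 29 3.2112510618246906 3.2272196515715605
side fork 29 3.2282254273945687 3.2249318146644588
side ptr [ 0.46610002 -0.27978707  0.01      ] 3.2171837851332 0.1455153564574659
```

View pics/s6c.png

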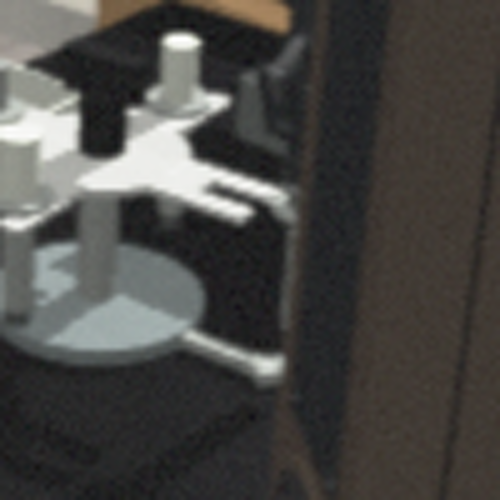

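Both views agree on the fork's heading. The shaft edge at crop (290,260) is just outside the mouth, so I'll slide it in.

Request:
step_arm(commands=[{"x":3,"y":-1,"z":0,"spin":0,"gripper":1},{"x":5,"y":0,"z":0,"spin":0,"gripper":1},{"x":5,"y":0,"z":0,"spin":0,"gripper":1},{"x":5,"y":0,"z":0,"spin":0,"gripper":1},{"x":5,"y":0,"z":0,"spin":0,"gripper":1},{"x":5,"y":0,"z":0,"spin":0,"gripper":1},{"x":5,"y":0,"z":0,"spin":0,"gripper":1},{"x":5,"y":0,"z":0,"spin":0,"gripper":1},{"x":2,"y":0,"z":0,"spin":0,"gripper":1},{"x":0,"y":0,"z":0,"spin":0,"gripper":1}])

```text
time: 15.45
eef_pos: [0.4844, -0.2772, 0.1703]
tcp_rot: [0.999, 0.036, -0.0, -0.0]
contact_force: [0.2, 0.7, -3.2]
opening: 0.359
finger_force: 60.1
```

Run:
```python
from meas import *
go(.5144,-.2755,.170,3.2105-np.pi); print(get_state()["wrist_torque"])
cc=snap("side","pics/s7.png"); cv2.imwrite("pics/s7c.png",cv2.resize(cc["color"][120:220,330:430,::-1],None,fx=5,fy=5,interpolation=cv2.INTER_CUBIC))
```

```text
t 15.45 p [ 0.4844 -0.2772  0.1703] phi 0.0724 tilt [-1.e-04  1.e-04 -1.e+00] open 0.359 F [ 0.2  0.7 -3.2] q [-0.7   0.11  1.93 -0.    1.11  0.8 ]
shift mm [30.   0.5  0.3] spin deg 0.2
[ 0.01693304  0.05335802 -0.00954281]
```

View pics/s7c.png

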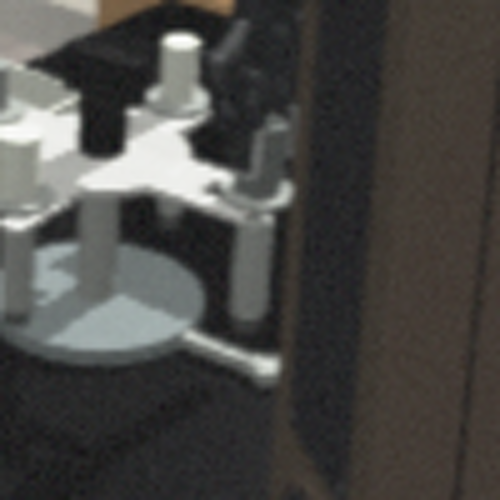

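The flange at (255,190) rides over the tines with the shaft below, and there's no contact force. I'll go on to the seat and then lower.

Request:
step_arm(commands=[{"x":5,"y":0,"z":0,"spin":0,"gripper":1},{"x":5,"y":0,"z":0,"spin":0,"gripper":1},{"x":5,"y":0,"z":0,"spin":0,"gripper":1},{"x":5,"y":0,"z":0,"spin":0,"gripper":1},{"x":5,"y":0,"z":0,"spin":0,"gripper":1},{"x":4,"y":0,"z":0,"spin":0,"gripper":1},{"x":0,"y":0,"z":0,"spin":0,"gripper":1},{"x":0,"y":0,"z":2,"spin":0,"gripper":1},{"x":0,"y":0,"z":2,"spin":0,"gripper":1},{"x":0,"y":0,"z":0,"spin":0,"gripper":1}])

```text
time: 16.5
eef_pos: [0.5128, -0.2751, 0.1661]
tcp_rot: [0.999, 0.036, -0.0, -0.0]
contact_force: [-0.0, -0.5, -2.3]
opening: 0.359
finger_force: 60.3
```

```bash
python3 -c "
from meas import *
go(.5144,-.2755,.163,0.072);s=get_state();print(s['wrist_torque'])"
```

```text
t 16.5 p [ 0.5128 -0.2751  0.1661] phi 0.072 tilt [-4.e-04  2.e-04 -1.e+00] open 0.359 F [-0.  -0.5 -2.3] q [-0.67  0.16  1.88 -0.    1.1   0.83]
shift mm [1.5 0.5 3.1] spin deg -0.0
[-0.01908356  0.01986989 -0.02203608]
```

Still carrying part of the weight; I'll lower it another 2–3 mm.

Request:
step_arm(commands=[{"x":1,"y":0,"z":1,"spin":0,"gripper":1},{"x":0,"y":0,"z":0.5,"spin":0,"gripper":1},{"x":0,"y":0,"z":0.5,"spin":0,"gripper":1},{"x":0,"y":0,"z":0.5,"spin":0,"gripper":1},{"x":0,"y":0,"z":0,"spin":0,"gripper":1},{"x":0,"y":0,"z":0,"spin":0,"gripper":1},{"x":0,"y":0,"z":0,"spin":0,"gripper":1},{"x":0,"y":0,"z":0,"spin":0,"gripper":1},{"x":0,"y":0,"z":0,"spin":0,"gripper":1},{"x":0,"y":0,"z":0,"spin":0,"gripper":1}])

```text
time: 17.5
eef_pos: [0.5142, -0.2757, 0.1659]
tcp_rot: [0.999, 0.036, 0.0, 0.001]
contact_force: [-4.6, 1.0, 6.0]
opening: 0.358
finger_force: 61.1
```

```bash
python3 -c "
from meas import *
go(.5144,-.2755,.163,0.072);s=get_state();print(s['wrist_torque'])"
```

```text
t 17.5 p [ 0.5142 -0.2757  0.1659] phi 0.0725 tilt [ 2.0e-04 -1.5e-03 -1.0e+00] open 0.358 F [-4.6  1.   6. ] q [-0.67  0.16  1.87 -0.    1.1   0.83]
shift mm [ 0.2 -0.2  2.9] spin deg 0.03
[0.23324694 0.7591253  0.05936413]
```

Request:
step_arm(commands=[{"x":0,"y":0,"z":-1.5,"spin":0,"gripper":1},{"x":0,"y":0,"z":0,"spin":0,"gripper":0.3},{"x":0,"y":0,"z":0,"spin":0,"gripper":-0.2},{"x":0,"y":0,"z":0,"spin":0,"gripper":-0.6},{"x":0,"y":0,"z":0,"spin":0,"gripper":-0.6},{"x":0,"y":0,"z":-5,"spin":0,"gripper":-0.6},{"x":0,"y":0,"z":-15,"spin":0,"gripper":-0.6},{"x":0,"y":0,"z":-30,"spin":0,"gripper":-0.6},{"x":0,"y":0,"z":-30,"spin":0,"gripper":-0.6},{"x":0,"y":0,"z":-20,"spin":0,"gripper":-0.6}])

```text
time: 18.5
eef_pos: [0.515, -0.2757, 0.2697]
tcp_rot: [0.999, 0.036, 0.002, 0.002]
contact_force: [0.6, 0.4, 0.9]
opening: 0.794
finger_force: 0.0
```

Request:
step_arm(commands=[{"x":0,"y":20,"z":0,"spin":0,"gripper":-0.6},{"x":0,"y":40,"z":0,"spin":0,"gripper":-0.6},{"x":0,"y":40,"z":0,"spin":0,"gripper":-0.6},{"x":-10,"y":40,"z":0,"spin":0,"gripper":-0.6},{"x":-20,"y":40,"z":0,"spin":0,"gripper":-0.6},{"x":-20,"y":40,"z":0,"spin":0,"gripper":-0.6},{"x":-20,"y":40,"z":0,"spin":0,"gripper":-0.6},{"x":-20,"y":30,"z":0,"spin":0,"gripper":-0.6},{"x":-20,"y":20,"z":0,"spin":0,"gripper":-0.6},{"x":0,"y":0,"z":0,"spin":0,"gripper":-0.6}])

```text
time: 19.5
eef_pos: [0.4229, -0.5961, 0.2638]
tcp_rot: [0.999, 0.033, -0.001, -0.0]
contact_force: [0.2, 1.0, -0.3]
opening: 0.804
finger_force: 0.0
```

Run:
```python
from meas import *
go(.5144,-.2755,.163,0.072)
c=snap("top","pics/top8.png"); im=c["color"]; g=im.mean(2); P,ok=cloud(c); z=P[...,2]
s=snap("side","pics/s8.png")
a=cv2.resize(im[95:225,350:480,::-1],(400,400),interpolation=cv2.INTER_CUBIC); b=cv2.resize(s["color"][100:210,310:420,::-1],(400,400),interpolation=cv2.INTER_CUBIC)
cv2.imwrite("pics/final.png",np.hstack([a,b]))
A=np.array([.6112,-.2688]); m=np.zeros((400,640),bool); m[95:235,345:490]=1
q=plane(c,px(big((z>.196)&(z<.215)&m)),.205); print("handle",q.mean(0),rect(q))
m[:]=0; m[170:205,400:430]=1
q=plane(c,px(big((z>.172)&(z<.195)&m)),.185); d=q.mean(0)[:2]-A; print("head",q.mean(0),len(q),"r",np.hypot(*d),"ang",np.arctan2(d[1],d[0])%6.2832)
```

```text
t 19.5 p [ 0.4229 -0.5961  0.2638] phi 0.067 tilt [-1.8e-03  3.0e-04 -1.0e+00] open 0.804 F [ 0.2  1.  -0.3] q [-1.09  0.4   1.4  -0.    1.34  0.41]
shift mm [ 112.9 -313.7  100.7] spin deg -0.29
handle [ 0.61091359 -0.2676342   0.205     ] ((611.44287109375, -267.2322082519531), (64.30841064453125, 20.463163375854492), 4.175110816955566)
head [ 0.51478442 -0.27342331  0.185     ] 118 r 0.09652636878469167 ang 3.189522590734013
```

View pics/final.png

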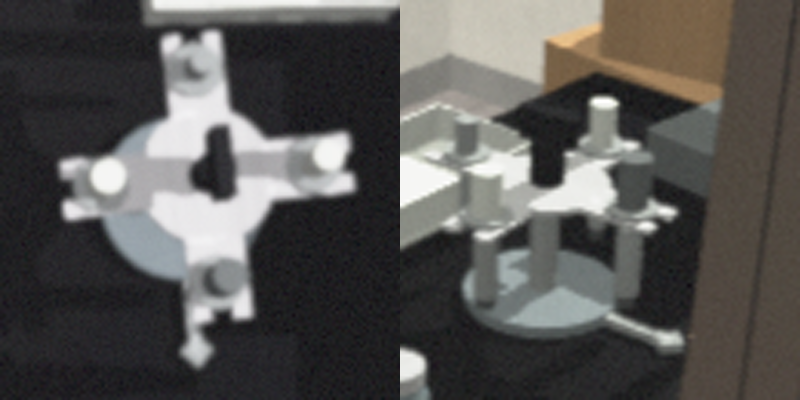

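The shaft hangs in the fork (top view (222,277), side view (632,190)), 96.5 mm from the axis. I'll check the fork angle once more before handing in.

Run:
```python
from meas import *
c=snap("top"); g=c["color"].mean(2); P,ok=cloud(c); z=P[...,2]; A=np.array([.6112,-.2682])
q=plane(c,px((z>.12)&(z<.14)&(g>110)),.13); d=q[:,:2]-A; r=np.hypot(*d.T); th=np.arctan2(d[:,1],d[:,0])%(2*np.pi)
res=[]
for k in range(4):
    t=np.angle(np.exp(1j*(th-3.21-k*np.pi/2))); s=(r>.11)&(r<.129)&(abs(t)<.35); res.append((s.sum(),round(t[s].mean(),4),round((t[s].min()+t[s].max())/2,4)))
print(res)
m=np.zeros((400,640),bool); m[203:216,406:422]=g[203:216,406:422]>95
p=plane(c,px(m),.01).mean(0)[:2]-A; print("ptr",np.arctan2(p[1],p[0])%(2*np.pi)-3.21)
```

```text
[(np.int64(101), np.float64(0.012), np.float64(0.0174)), (np.int64(68), np.float64(-0.0297), np.float64(0.0183)), (np.int64(85), np.float64(0.0268), np.float64(0.0028)), (np.int64(98), np.float64(0.0114), np.float64(0.0091))]
ptr 0.004941414362504837
```

Within about 0.01 rad. Handing in.

```bash
python3 -c "
from plant import *
print(sign_off())"
```

```text
the job is handed in; nothing more can be done
None
```

The empty fork stands over the pointer to within about 0.01 rad, the shaft hangs in it by its flange 96.5 mm from the axis, and the gripper has let go and moved clear; I handed the job in at about 20 s without re-measuring the jar, beaker, dish and spatula, though the arm's path stayed clear of them.

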